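# Prop the ice bin open and put its scoop in

## Task

Get the ice bin ready for filling: raise its white lid until the red stay drops into its catch and let the lid rest on it, so that it stands open by itself. Then take the blue scoop from the green board and set it down gently inside the bin, standing flat on the bin's floor; leave the lid propped and do not knock over the little bottle on the board.

Things in the scene. Friction and masses are not known exactly. Their poses are not given: they have to be found in the camera images.
- bin: Fixed open steel bin, 200 mm (its x) by 270 mm (its y), rim 90 mm high, walls and floor 6 mm thick. Origin: centre of its underside, on the table; x points to the hinge side (away from the robot at yaw 0), z up. The grey catch rail of the stay, 16 mm wide, runs along the outside of its -y wall, with its top about level with the rim.
- lid (a joint): Angle of the white lid (200 x 270 x 8 mm, 0.45 to 0.8 kg, hinged along the far rim): 0 closed, 1.52 almost upright at its end stop. The lid turns freely and falls shut if it is let go. The stay drops into its catch once the lid is raised past about 1.39 (1.46 is ample); let down from there the lid comes to rest on the stay at about 1.33.
- lid_hinge (a point): Point on the lid's hinge axis, in the middle of the far rim: 100 mm along the bin's x from its origin, 96 mm up. The axis runs along the bin's y.
- lid_handle (a point): Centre of the lid's black round handle bar, 14 mm thick, with 100 mm free between its two steel arms. It runs along the bin's y, 38 mm in front of the lid's front edge and 238 mm from the hinge axis, in the plane of the lid; closed it is 96 mm above the table, with the lid at its stop it is on top, 334 mm up. The point turns with the lid.
- stay_foot (a point): Foot of the red stay, a 125 mm bar that hangs from a pivot on the -y edge of the lid, 60 mm from the hinge. The 10 mm round foot slides on the catch rail by its own weight: in the bin's frame it is 96 mm up while on the rail and about 87 mm up once it has dropped behind the step into the catch. It needs no handling.
- scoop_grip (a point): Centre of the top handle of the loose blue scoop (0.13 to 0.21 kg, 120 mm long, 80 mm wide, 88 mm high): a bar 18 mm wide (its y), 16 mm high, 95 mm long (its x), 80 mm above the scoop's flat base and 10 mm along +x from the scoop's middle. The bar's underside is free 69 mm above the bowl's floor except at the post at its +x end. z up.
- scoop_base (a point): Centre of the scoop's flat underside; same axes as scoop_grip: +x to the closed back of the bowl (60 mm off), -x to its open mouth (60 mm off), z up.
- scoop: The scoop as a body; origin and axes as scoop_base.
- board: Fixed green cutting board, 240 (x) by 300 (y) by 12 mm, origin at the centre of its underside. The scoop stands on it.
- spice: Bystander: small amber bottle, 44 mm in diameter, 100 mm high, standing near a corner of the board; origin at its base.
Mind the look-alikes: they are no part of the job. Of the things shaped like the scoop, the blue one is meant.

How it is judged:
By the outcome, as a careful person would: the job done as asked, in the order asked, and still so for the second after the job is handed in, with the robot touching nothing.
It also fails if it takes over 69 s, if anything falls off the work surface, if the arm or the gripper's body presses on something with over 40 N, if the wrist force passes 120 N, or if a joint passes its speed limit or range.

## Robot

A 7-joint arm with a two-finger parallel gripper is mounted at the origin on the work surface. World frame = base frame: x ahead of the robot, y to its left, z up, the work surface at z = 0. Lengths are in m, angles in degrees, forces in N, time in s.
With the tool pointing down it reaches from about 0.425 to 0.875 m from the base axis. Payload 4.7 kg.
Tool frame: the origin (TCP) lies between the finger pads; the fingertips stand 8 mm ahead of it and the grasp point (between the pads) lies 11 mm behind it; z points along the fingers, y is the line along which they close (so a half turn about z gives the same grasp; the last joint's range is limited). The gripper opens to 87 mm and grips with 3 to 60 N. Pads are 19 mm wide; open, the fingers measure 117 mm over their backs; the gripper's body (75 mm by 190 mm) begins 51 mm behind the grasp point.
Start: joints at [72.313, 18.392, -4.016, 83.108, 1.295, 78.541, -3.26], TCP at [0.206, -0.616, 0.231] pointing down, gripper open.
Joint ranges: [-163.93, 163.93], [-17.29, 119.83], [-79.2, 71.16], [3.27, 140.29], [-89.18, 269.18], [5.43, 117.66], [-154.24, 154.24]. Speed limits (degrees/s): [147.25, 147.25, 180, 180, 180, 180, 180].

## Interface

Orientations are given as [roll, pitch, yaw] about the fixed x, y, z axes, in that order (R = Rz(yaw) Ry(pitch) Rx(roll)).
In Python, from cell import env, viewer gives the robot as it stands. The module is installed in compiled form; this text tells all that it offers.
- The arm moves only by the tool arm_command, never from a script. Its argument "series" is a list of rows, each a list of 2 entries, a list of its own where there are three numbers: the shift along the tool's x, y, z in mm, then the turn about the tool's z in rad. A call has exactly 5 rows; each row is the pose to reach, as a shift and turn from the pose commanded when the call began, along the tool's axes at that moment; what a row does not reach only later rows make up. A row lasts 1/10 s, in which the tool goes at most 50 mm and 8.59 degrees, less where a joint would pass 70% of its speed; a pose out of reach is approached as far as the arm can. A call with a gripper value outside its range is refused whole. "grip" is the gripper command: -1 is fully open, 1 is shut, values between are in proportion, set as the call begins (left out, the last holds). The fingers move at their own pace and stop on an object; "grip_force" is the grip in N (left out, the last holds). Time passes only in rows, so rows that repeat a pose let the fingers close, or fill a call up. It gives the time, the measured TCP pose, the force, the opening and the grip force at its end, in the units of the state.
- env.get_obs(): the state, without advancing time (a new reading comes with each control period).
- viewer.read_camera(name): name is "side" or "top" or "wrist"; returns (picture, depth): 400x640x3 uint8, blue, green, red; 400x640 float32, m along the optical axis (not along the pixel's ray), 0 where there is no reading.
- viewer.calibration(name): a dict with "K" (3x3 intrinsics, pixels), "T" (4x4, takes a point from camera to world coordinates); the wrist camera has in their place "hand_eye" (4x4, takes a point from camera to tool coordinates, whose origin is the TCP and whose axes are the flange's). Camera axes: x right, y up, looking along -z (the intrinsics and any distortion apply to the point x, -y, -z); pixel columns grow to the right and rows downward; lengths in m; the calibration is good to about 2 mm. The wrist camera is an equidistant fisheye: a pixel r from the principal point sees the ray r / f radians off the axis. A picture is of the moment at which its call begins: read the wrist's pose just before it. calibration takes no time and is no camera call.
- env.sign_off(): hands the job in; it is judged then, once.
The state is a dict: "time_s": time; "qpos": joint angles; "joint_velocities": joint speeds; "effort": joint torques, N m; "tool_pos": TCP position; "tool_rot": TCP orientation; "force": force on the tool from outside, world axes, zero at the start; "wrist_torque": the same for the moment, N m; "grip_width": finger opening in m; "grasp_force": force on a finger pad.
Only numpy, scipy, OpenCV 4.12 (cv2) and the standard library are available. Lean on these libraries where they do the work, as an engineer would, in place of code of your own. Each camera call takes 0.05 s, during which the arm holds its last target. There are 200 camera calls.

## Working session

There is one attempt and no reset: what is moved stays moved. The work goes in short steps, Python scripts to look and compute and a tool call to move; the robot and the scene stay as the last step left them, time stands still between calls to the robot, and variables do not carry over. Pictures are saved under pics/ and viewed, at most 10 in all, crops included, and the job is handed in when it is done.

Besides the shell and the picture viewer there is one more tool, called after ">>>" by a JSON object that holds its "name" and its "arguments". arm_command: Moves the arm, as the interface text tells. Its arguments: {"type":"object","properties":{"series":{"type":"array"},"grip":{"type":"number"},"grip_force":{"type":"number"}},"required":["series"]}

```bash
mkdir -p pics; cat > h.py <<'E'
import numpy as np, cv2
from cell import env, viewer
from scipy.spatial.transform import Rotation as Ro
def shot(n):
    im,d=viewer.read_camera(n); return im.copy(),d.copy()
def pts(name,d):
    c=viewer.calibration(name);K=np.array(c["K"]);T=np.array(c["T"])
    v,u=np.mgrid[:400,:640]
    P=np.stack([(u-K[0,2])/K[0,0]*d,-(v-K[1,2])/K[1,1]*d,-d],-1)
    return P@T[:3,:3].T+T[:3,3]
E
python3 - <<'E'
from h import *
o=env.get_obs();print({k:np.round(v,3) for k,v in o.items()})
for n in("side","top"):
    im,d=shot(n);cv2.imwrite(f"pics/{n}0.png",im);np.savez(f"{n}0.npz",im=im,d=d);c=viewer.calibration(n);print(n,{k:np.round(v,3).tolist() for k,v in c.items()})
print({k:np.round(v,3).tolist() for k,v in viewer.calibration("wrist").items()})
E
```

```text
{'time_s': np.float64(0.0), 'qpos': array([72.315, 18.439, -4.017, 83.174,  1.294, 78.541, -3.26 ]), 'joint_velocities': array([ 0.054,  0.08 , -0.023,  0.033,  0.016,  0.005, -0.017]), 'effort': array([-1.0000e-03, -4.9127e+01, -4.0400e-01, -3.1253e+01, -6.4000e-02,
        4.4000e-02,  0.0000e+00]), 'tool_pos': array([ 0.206, -0.616,  0.229]), 'tool_rot': array([-1.79891e+02,  5.00000e-03,  1.84960e+01]), 'force': array([-0.983,  0.386, -0.662]), 'wrist_torque': array([-0.063,  0.031, -0.024]), 'grasp_force': np.float64(0.0), 'grip_width': np.float64(0.087)}
side {'K': [[414.836, 0.0, 315.718], [0.0, 414.836, 202.535], [0.0, 0.0, 1.0]], 'T': [[-0.971, 0.179, -0.161, 0.298], [-0.241, -0.753, 0.613, 0.736], [-0.012, 0.634, 0.773, 1.05], [0.0, 0.0, 0.0, 1.0]]}
top {'K': [[432.674, 0.0, 319.976], [0.0, 432.674, 199.995], [0.0, 0.0, 1.0]], 'T': [[0.008, 0.988, -0.152, 0.336], [-1.0, 0.009, 0.009, -0.044], [0.01, 0.152, 0.988, 1.32], [0.0, 0.0, 0.0, 1.0]]}
{'K': [[309.707, 0.0, 321.914], [0.0, 309.707, 198.061], [0.0, 0.0, 1.0]], 'hand_eye': [[-0.0, 0.954, 0.3, 0.083], [1.0, 0.001, -0.0, -0.0], [-0.001, 0.3, -0.954, -0.153], [0.0, 0.0, 0.0, 1.0]]}
```

View pics/top0.png

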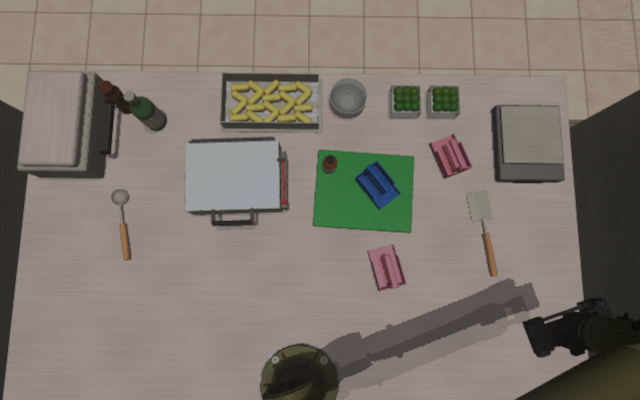

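View pics/side0.png

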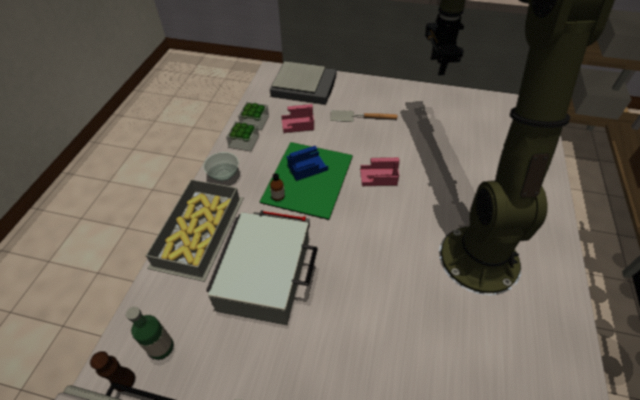

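The top view shows the bin lid at about (233,176), its handle at (234,218) and the red stay at (284,180). The green board is at (365,190) and the bottle at (330,163). Three things could be taken for the scoop: the blue one at (378,184) on the board, and pink ones at (451,155) and (387,267). I choose the blue one. The white-topped boxes at (60,120) and (530,140) are not the bin, since they have no stay.

```bash
cat > m.py <<'E'
from h import *
Z=np.load("top0.npz");im,d=Z["im"],Z["d"];P=pts("top",d)
def rep(n,m):
    Q=P[m&(d>0)]
    r=cv2.minAreaRect((Q[:,:2]*1000).astype(np.float32))
    print(n,len(Q),"med",np.round(np.median(Q,0),3),"z",np.round(np.percentile(Q[:,2],[5,50,95]),3),"rect",np.round(r[0]),np.round(r[1]),round(r[2],1))
v,u=np.mgrid[:400,:640]
box=lambda a,b,c,e:(u>a)&(u<b)&(v>c)&(v<e)
z=P[...,2]
b,g,r=[im[...,i].astype(int) for i in range(3)]
rep("lid",box(170,300,130,212)&(z>.09)&(b>130))
rep("lidz",box(180,282,130,212)&(z>.09)&(z<.11))
rep("handle",box(205,265,210,232)&(z>.085))
rep("stay",box(270,300,130,220)&(r>b+50)&(r>g+50))
rep("blue",(b>g+40)&(b>r+40)&box(340,420,140,230))
rep("bluetop",(b>g+30)&(b>r+30)&box(340,420,140,230)&(z>.08))
rep("blue low",(b>g+30)&(b>r+30)&box(340,420,140,230)&(z<.06))
rep("board",(g>b+40)&(g>r+40)&box(300,430,130,240)&(z<.03))
rep("spice",box(318,345,145,180)&(r>g+30))
rep("spicehi",box(318,345,140,180)&(z>.04))
c=im[130:240,170:430];cv2.imwrite("pics/crop0.png",cv2.resize(c,None,fx=3,fy=3,interpolation=cv2.INTER_CUBIC))
E
python3 m.py
```

```text
lid 6229 med [0.592 0.2   0.102] z [0.098 0.102 0.105] rect [596. 200.] [200. 270.] 2.5
lidz 6772 med [0.598 0.199 0.101] z [0.097 0.101 0.105] rect [599. 196.] [222. 279.] 2.1
handle 275 med [0.461 0.195 0.102] z [0.096 0.102 0.107] rect [472. 195.] [ 38. 120.] 0.5
stay 93 med [0.568 0.051 0.101] z [0.084 0.101 0.106] rect [575.  49.] [124.  11.] 1.2
blue 602 med [ 0.569 -0.23   0.018] z [0.012 0.018 0.103] rect [ 579. -229.] [114.  75.] 38.8
bluetop 182 med [ 0.591 -0.221  0.101] z [0.097 0.101 0.105] rect [ 590. -222.] [90. 20.] 36.6
blue low 544 med [ 0.565 -0.233  0.017] z [0.012 0.017 0.055] rect [ 581. -229.] [118.  80.] 37.9
board 5699 med [ 0.547 -0.169  0.013] z [0.009 0.013 0.018] rect [ 569. -190.] [296. 236.] 86.4
spice 3 med [ 0.632 -0.08   0.085] z [0.082 0.085 0.089] rect [634. -86.] [ 5. 20.] 44.9
spicehi 200 med [ 0.636 -0.08   0.083] z [0.053 0.083 0.115] rect [642. -81.] [40. 42.] 1.4
```

View pics/crop0.png

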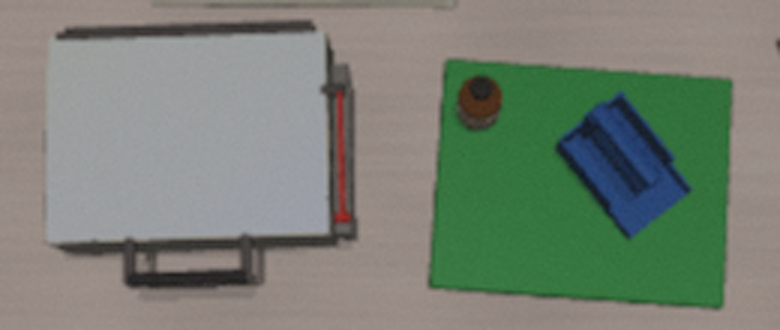

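I see the blue scoop at crop (625,165), with its handle and back toward the upper left, so its yaw is about 37.5°. The bottle is at crop (480,102). The lid handle bar is at crop (190,280).

The sizes check out: lid 200x270, stay 124, handle 96 to 102 mm up. That puts the bin at (0.596, 0.200) with yaw 2.5° and the handle at (0.458, 0.194, 0.096). I'll set out through (0.55, -0.2).

```bash
cat > go.py <<'E'
# usage: go.py x y z yaw  -> shift (tool axes, mm) and turn (rad) from measured pose to target
import sys
from h import *
o=env.get_obs();p=np.array(o["tool_pos"]);y=o["tool_rot"][2]
R=Ro.from_euler("xyz",[180,0,y],degrees=True)
a=list(map(float,sys.argv[1:]))
s=R.inv().apply(np.array(a[:3])-p)*1000
t=-((a[3]-y+180)%360-180)
print("t",round(o["time_s"],2),"pos",np.round(p,4),"rot",np.round(o["tool_rot"],2),"F",np.round(o["force"],1),"q",np.round(o["qpos"]),"w",o["grip_width"])
print("shift",np.round(s,1),"turn",round(np.radians(t),3))
E
```

>>> {"name": "arm_command", "arguments": {"series": [[[31,-19,-4],0],[[62,-38,-8],0],[[93,-57,-12],0],[[124,-76,-15],0],[[153,-95,-17],0]], "grip": -0.2}}

```text
time_s: 0.6
tool_pos: [0.3221, -0.4763, 0.2474]
tool_rot: [-180.0, -0.0, 18.5]
force: [-0.9, 0.1, -0.6]
grip_width: 0.0564
grasp_force: 0.0
```

>>> {"name": "arm_command", "arguments": {"series": [[[31,-19,-4],0],[[62,-38,-8],0],[[93,-57,-12],0],[[124,-76,-15],0],[[153,-95,-17],0]]}}

```text
time_s: 1.1
tool_pos: [0.4369, -0.3377, 0.2645]
tool_rot: [-180.0, 0.0, 18.5]
force: [0.5, -0.2, 0.1]
grip_width: 0.052
grasp_force: 0.0
```

>>> {"name": "arm_command", "arguments": {"series": [[[31,-19,-4],0],[[62,-38,-8],0],[[93,-57,-12],0],[[124,-76,-15],0],[[153,-95,-17],0]]}}

```text
time_s: 1.6
tool_pos: [0.5518, -0.1992, 0.2814]
tool_rot: [-180.0, 0.0, 18.5]
force: [0.8, 0.6, -0.8]
grip_width: 0.0521
grasp_force: 0.0
```

>>> {"name": "arm_command", "arguments": {"series": [[[0,0,0],-0.14],[[0,0,0],-0.28],[[0,0,0],-0.42],[[0,0,0],-0.56],[[0,0,0],-0.7]]}}

```text
time_s: 2.1
tool_pos: [0.5508, -0.2005, 0.281]
tool_rot: [-179.9, 0.0, 58.9]
force: [-0.0, 0.3, -0.1]
grip_width: 0.0522
grasp_force: 0.0
```

>>> {"name": "arm_command", "arguments": {"series": [[[0,0,0],-0.14],[[0,0,0],-0.28],[[0,0,0],-0.42],[[0,0,0],-0.56],[[0,0,0],-0.59]]}}

```text
time_s: 2.6
tool_pos: [0.5508, -0.2005, 0.2811]
tool_rot: [-180.0, -0.0, 92.5]
force: [0.2, 0.4, 0.8]
grip_width: 0.0522
grasp_force: 0.0
```

```bash
python3 go.py 0.458 0.194 0.22 92.5
```

```text
t 2.6 pos [ 0.5508 -0.2005  0.2811] rot [-1.7995e+02 -2.0000e-02  9.2510e+01] F [0.2 0.4 0.8] q [ 45.  12. -32.  87.   6.  83.  15.] w 0.05218725265355902
shift [398.2 -75.4  61.1] turn 0.0
```

>>> {"name": "arm_command", "arguments": {"series": [[[40,-7,6],0],[[80,-15,12],0],[[120,-22,18],0],[[160,-30,24],0],[[200,-38,30],0]], "grip": 0.3}}

```text
time_s: 3.1
tool_pos: [0.504, -0.0009, 0.2511]
tool_rot: [-180.0, 0.0, 92.2]
force: [0.6, 0.5, -0.3]
grip_width: 0.0309
grasp_force: 0.0
```

>>> {"name": "arm_command", "arguments": {"series": [[[40,-7,6],0],[[80,-15,12],0],[[120,-22,18],0],[[160,-30,24],0],[[198,-37,31],0]]}}

```text
time_s: 3.6
tool_pos: [0.4586, 0.1956, 0.2204]
tool_rot: [180.0, 0.0, 92.3]
force: [1.1, 0.0, -0.6]
grip_width: 0.0306
grasp_force: 0.0
```

```bash
cat >> h.py <<'E'
def wpts(o,d):
    c=viewer.calibration("wrist");K=np.array(c["K"]);H=np.array(c["hand_eye"])
    v,u=np.mgrid[:400,:640];x=u-K[0,2];y=v-K[1,2];r=np.hypot(x,y)+1e-9
    k=np.tan(r/K[0,0])/r
    P=np.stack([x*k*d,-y*k*d,-d],-1)@H[:3,:3].T+H[:3,3]
    R=Ro.from_euler("xyz",o["tool_rot"],degrees=True).as_matrix()
    return P@R.T+np.array(o["tool_pos"])
E
python3 - <<'E'
from h import *
o=env.get_obs();im,d=shot("wrist");P=wpts(o,d)
cv2.imwrite("pics/w1.png",im)
print(o["tool_pos"],o["tool_rot"],o["grip_width"])
g=im.max(2)
m=(d>0)&(abs(P[...,0]-.458)<.025)&(abs(P[...,1]-.194)<.045)&(P[...,2]>.085)&(P[...,2]<.12)
Q=P[m];print(len(Q));
if len(Q):print(cv2.minAreaRect((Q[:,:2]*1000).astype(np.float32)),np.percentile(Q,[5,50,95],axis=0).round(3))
E
python3 go.py 0.458 0.194 0.085 92.5
```

```text
[0.45863914 0.19556871 0.22043671] [1.79956994e+02 3.28673212e-02 9.22673619e+01] 0.03055064069354146
1413
((457.3877868652344, 193.96047973632812), (13.955430030822754, 90.45635986328125), 2.58866548538208) [[0.451 0.154 0.097]
 [0.457 0.197 0.101]
 [0.464 0.235 0.103]]
t 3.65 pos [0.4554 0.2031 0.2197] rot [-179.93   -0.24   92.78] F [-2.8  4.3 -0. ] q [ 24.   3. -52. 104.   2.  75. -26.] w 0.03044494180261234
shift [ -9.2   2.1 134.7] turn 0.005
```

View pics/w1.png

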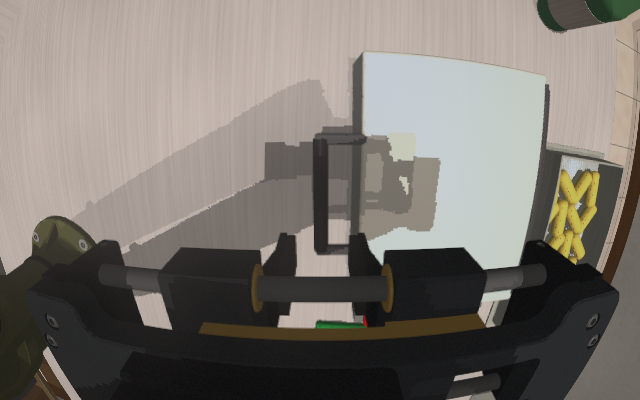

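The bar shows at (320,195) and lies between the fingers at (285,270) and (360,270). Measured, it is at (0.457, 0.194) with angle 2.6°. I'll go down.

>>> {"name": "arm_command", "arguments": {"series": [[[0,0,10],0],[[0,0,30],0],[[0,0,55],0],[[0,0,75],0],[[0,0,80],0]]}}

```text
time_s: 4.15
tool_pos: [0.4581, 0.1917, 0.1378]
tool_rot: [-179.7, 0.1, 92.2]
force: [-0.4, -1.3, 0.1]
grip_width: 0.0303
grasp_force: 0.0
```

```bash
python3 go.py 0.457 0.194 0.085 92.5
```

```text
t 4.15 pos [0.4581 0.1917 0.1378] rot [-1.7974e+02  9.0000e-02  9.2220e+01] F [-0.4 -1.3  0.1] q [ 23.   8. -51. 110.   7.  66. -29.] w 0.03026574900542868
shift [ 2.4 -1.  52.8] turn -0.005
```

>>> {"name": "arm_command", "arguments": {"series": [[[0,-1,12],0],[[0,-1,26],0],[[0,-1,40],0],[[0,-1,51],0],[[0,-1,54],0]]}}

```text
time_s: 4.65
tool_pos: [0.4575, 0.1935, 0.085]
tool_rot: [-179.9, 0.0, 92.4]
force: [-0.2, -0.2, -0.6]
grip_width: 0.0306
grasp_force: 0.0
```

>>> {"name": "arm_command", "arguments": {"series": [[[0,0,0],0],[[0,0,0],0],[[0,0,0],0],[[0,0,0],0],[[0,0,0],0]], "grip": 1, "grip_force": 30}}

```text
time_s: 5.15
tool_pos: [0.4574, 0.1941, 0.0869]
tool_rot: [-179.9, 0.0, 92.4]
force: [-6.1, -0.3, 5.7]
grip_width: 0.0129
grasp_force: 30.0
```

```bash
python3 go.py 0.457 0.194 0.085 92.5
python3 - <<'E'
import numpy as np
# arc: dx (bin x) , dz up in mm from theta 0; 
for th in np.arange(0,1.481,0.06): print(round(th,2), round(238*(1-np.cos(th)),1), round(238*np.sin(th),1))
E
```

```text
t 5.15 pos [0.4574 0.1941 0.0869] rot [-1.7989e+02  4.0000e-02  9.2420e+01] F [-6.1 -0.3  5.7] q [ 21.  12. -51. 113.  11.  60. -32.] w 0.012878702618165707
shift [-0.1 -0.4  1.9] turn -0.001
0.0 0.0 0.0
0.06 0.4 14.3
0.12 1.7 28.5
0.18 3.8 42.6
0.24 6.8 56.6
0.3 10.6 70.3
0.36 15.3 83.8
0.42 20.7 97.0
0.48 26.9 109.9
0.54 33.9 122.4
0.6 41.6 134.4
0.66 50.0 145.9
0.72 59.1 156.9
0.78 68.8 167.4
0.84 79.1 177.2
0.9 90.1 186.4
0.96 101.5 195.0
1.02 113.4 202.8
1.08 125.8 209.9
1.14 138.6 216.3
1.2 151.8 221.8
1.26 165.2 226.6
1.32 178.9 230.6
1.38 192.9 233.7
1.44 207.0 236.0
```

>>> {"name": "arm_command", "arguments": {"series": [[[0,0.5,-14],0],[[0,2,-28.5],0],[[0,4,-42.5],0],[[0,7,-56.5],0],[[0,10.5,-70.5],0]]}}

```text
time_s: 5.65
tool_pos: [0.4677, 0.1944, 0.1582]
tool_rot: [-179.9, 0.0, 92.4]
force: [-5.2, 2.3, -2.7]
grip_width: 0.0134
grasp_force: 30.0
```

>>> {"name": "arm_command", "arguments": {"series": [[[0,4.5,-13.5],0],[[0,10,-26.5],0],[[0,16.5,-39.5],0],[[0,23.5,-52],0],[[0,31,-64],0]]}}

```text
time_s: 6.15
tool_pos: [0.4972, 0.1957, 0.2225]
tool_rot: [-179.7, 0.1, 92.5]
force: [-11.4, -0.0, 2.0]
grip_width: 0.0133
grasp_force: 30.0
```

```bash
python3 go.py 0.4986 0.196 0.2195 92.4
```

```text
t 6.15 pos [0.4972 0.1957 0.2225] rot [-1.7967e+02  1.0000e-01  9.2460e+01] F [-11.4  -0.    2. ] q [ 23.   9. -51.  99.   7.  76. -28.] w 0.013319734243042823
shift [0.2 1.4 3. ] turn 0.001
```

>>> {"name": "arm_command", "arguments": {"series": [[[0,8,-11.5],0],[[0,17,-22.5],0],[[0,27,-32.5],0],[[0,37,-42],0],[[0,48,-51],0]]}}

```text
time_s: 6.65
tool_pos: [0.5441, 0.1978, 0.276]
tool_rot: [-179.6, 0.2, 92.5]
force: [-16.4, -2.7, 13.9]
grip_width: 0.013
grasp_force: 30.0
```

>>> {"name": "arm_command", "arguments": {"series": [[[0,11,-8.5],0],[[0,23,-16],0],[[0,35.5,-23],0],[[0,48,-29.5],0],[[0,61.5,-35],0]]}}

```text
time_s: 7.15
tool_pos: [0.6097, 0.2005, 0.3121]
tool_rot: [179.8, -0.0, 92.4]
force: [-5.9, -1.3, 6.4]
grip_width: 0.0128
grasp_force: 30.0
```

```bash
python3 go.py 0.6685 0.203 0.323 92.4
```

```text
t 7.15 pos [0.6097 0.2005 0.3121] rot [ 1.7979e+02 -3.0000e-02  9.2400e+01] F [-5.9 -1.3  6.4] q [ 15.  22. -49.  76.  17.  89. -29.] w 0.012795308981546275
shift [ -0.   58.9 -10.9] turn -0.0
```

>>> {"name": "arm_command", "arguments": {"series": [[[0,13.5,-5],0],[[0,27,-9],0],[[0,41,-12],0],[[0,54,-13.5],0],[[0,60,-14],0]]}}

```text
time_s: 7.65
tool_pos: [0.6711, 0.2032, 0.325]
tool_rot: [179.7, -0.2, 92.4]
force: [-3.2, 1.0, 5.8]
grip_width: 0.0132
grasp_force: 30.0
```

>>> {"name": "arm_command", "arguments": {"series": [[[0,1,0],0],[[0,1,0],0],[[0,1,0],0],[[0,1,0],0],[[0,1,0],0]]}}

```text
time_s: 8.15
tool_pos: [0.6714, 0.2032, 0.325]
tool_rot: [179.7, -0.1, 92.4]
force: [-1.2, 1.1, 6.4]
grip_width: 0.0132
grasp_force: 30.0
```

```bash
python3 go.py 0.6685 0.203 0.323 92.4; python3 - <<'E'
from h import *
im,d=shot("side");P=pts("side",d)
b,g,r=[im[...,i].astype(int) for i in range(3)]
m=(r>b+50)&(r>g+50)&(d>0)&(abs(P[...,1]-.05)<.06)&(abs(P[...,0]-.63)<.15)
Q=P[m];v,u=np.nonzero(m);print(len(Q))
i=np.argsort(Q[:,0]);print(np.round(Q[i[::max(1,len(i)//8)]],3))
cv2.imwrite("pics/s1.png",cv2.resize(im[130:330,180:400],None,fx=3,fy=3))
E
```

```text
t 8.15 pos [0.6714 0.2032 0.325 ] rot [ 1.7967e+02 -1.3000e-01  9.2370e+01] F [-1.2  1.1  6.4] q [ 10.  30. -47.  64.  21.  93. -29.] w 0.01320692395810973
shift [-0.1 -2.9  2. ] turn -0.0
93
[[0.587 0.049 0.086]
 [0.593 0.049 0.093]
 [0.602 0.047 0.097]
 [0.614 0.055 0.109]
 [0.627 0.05  0.113]
 [0.641 0.051 0.124]
 [0.654 0.054 0.132]
 [0.664 0.054 0.143]
 [0.681 0.055 0.152]]
```

View pics/s1.png

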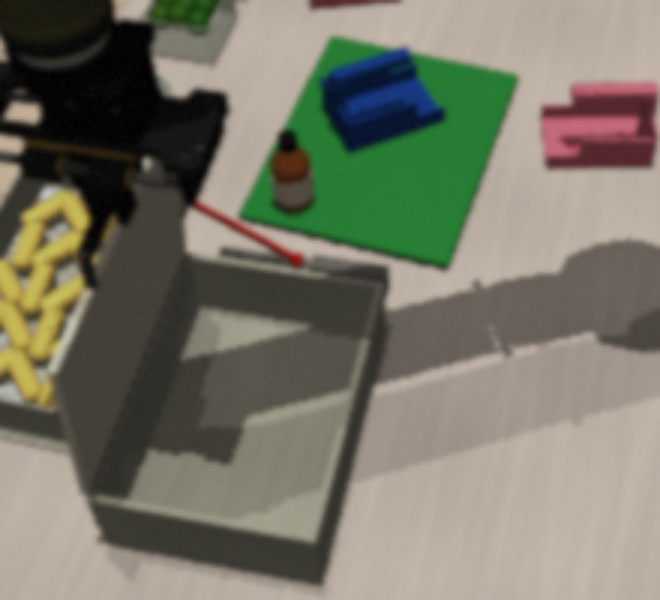

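The side view shows the lid up. The red stay's foot is at crop (298,260), measured at z about 0.087, so it has dropped behind the step. I'll let the lid down gently.

>>> {"name": "arm_command", "arguments": {"series": [[[0,-6,0.5],0],[[0,-12,1.5],0],[[0,-18,2.5],0],[[0,-24,4],0],[[0,-27,5],0]]}}

```text
time_s: 8.7
tool_pos: [0.6447, 0.202, 0.3204]
tool_rot: [179.6, -0.1, 92.4]
force: [-1.1, 1.2, 9.4]
grip_width: 0.0129
grasp_force: 30.0
```

>>> {"name": "arm_command", "arguments": {"series": [[[0,-1,0],0],[[0,-2,0.5],0],[[0,-3,0.5],0],[[0,-4,1],0],[[0,-5,1],0]]}}

```text
time_s: 9.2
tool_pos: [0.6401, 0.2018, 0.3193]
tool_rot: [179.6, -0.1, 92.4]
force: [-1.1, 0.9, 6.1]
grip_width: 0.0129
grasp_force: 30.0
```

>>> {"name": "arm_command", "arguments": {"series": [[[0,0,0],0],[[0,0,0],0],[[0,0,0],0],[[0,0,0],0],[[0,0,0],0]], "grip": 0.5}}

```text
time_s: 9.7
tool_pos: [0.6383, 0.2011, 0.3147]
tool_rot: [-180.0, 0.0, 92.4]
force: [-0.3, 0.6, -0.2]
grip_width: 0.0216
grasp_force: 0.0
```

```bash
python3 go.py 0.6385 0.202 0.316 92.4;python3 - <<'E'
from h import *
im,d=shot("side");P=pts("side",d)
b,g,r=[im[...,i].astype(int) for i in range(3)]
m=(r>b+50)&(r>g+50)&(d>0)&(abs(P[...,1]-.05)<.06)&(abs(P[...,0]-.63)<.15)
Q=P[m];i=np.argsort(Q[:,0]);print(len(Q),np.round(Q[i[::max(1,len(i)//8)]],3))
E
```

```text
t 9.7 pos [0.6383 0.2011 0.3147] rot [-1.7998e+02  2.0000e-02  9.2390e+01] F [-0.3  0.6 -0.2] q [ 13.  26. -48.  71.  19.  91. -29.] w 0.021570476397511248
shift [ 0.8  0.2 -1.3] turn -0.0
92 [[0.578 0.05  0.089]
 [0.585 0.054 0.092]
 [0.596 0.048 0.1  ]
 [0.608 0.054 0.109]
 [0.62  0.051 0.116]
 [0.634 0.053 0.123]
 [0.653 0.054 0.137]
 [0.666 0.05  0.143]
 [0.678 0.055 0.153]]
```

The stay rests in its catch, with the foot at x = 0.578 as expected, and the gripper carries no force. I'll back off upward and go to above the scoop.

>>> {"name": "arm_command", "arguments": {"series": [[[0,0,-8],0],[[0,0,-22],0],[[0,0,-40],0],[[0,0,-55],0],[[0,0,-60],0]]}}

```text
time_s: 10.25
tool_pos: [0.6388, 0.2021, 0.3782]
tool_rot: [179.8, -0.1, 92.4]
force: [-0.5, 0.3, 0.5]
grip_width: 0.0218
grasp_force: 0.0
```

>>> {"name": "arm_command", "arguments": {"series": [[[-20,-2,0],0],[[-60,-6,0],0],[[-100,-9,0],0],[[-140,-12,0],0],[[-180,-14,0],0]], "grip": -0.4}}

```text
time_s: 10.75
tool_pos: [0.6315, 0.0196, 0.3754]
tool_rot: [180.0, 0.0, 92.4]
force: [0.5, -0.4, -0.6]
grip_width: 0.0538
grasp_force: 0.0
```

>>> {"name": "arm_command", "arguments": {"series": [[[-40,-2,10],0],[[-80,-4,25],0],[[-120,-6,45],0],[[-155,-8,65],0],[[-175,-10,80],0]]}}

```text
time_s: 11.25
tool_pos: [0.6284, -0.1586, 0.2936]
tool_rot: [-179.9, 0.1, 92.1]
force: [0.5, 0.4, 0.1]
grip_width: 0.061
grasp_force: 0.0
```

>>> {"name": "arm_command", "arguments": {"series": [[[0,0,0],0.14],[[0,0,0],0.28],[[0,0,0],0.42],[[0,0,0],0.56],[[0,0,0],0.7]]}}

```text
time_s: 11.75
tool_pos: [0.6295, -0.1528, 0.2953]
tool_rot: [-180.0, -0.0, 52.1]
force: [0.2, 0.2, 0.4]
grip_width: 0.0612
grasp_force: 0.0
```

>>> {"name": "arm_command", "arguments": {"series": [[[0,0,0],0.14],[[0,0,0],0.26],[[0,0,0],0.26],[[0,0,0],0.26],[[0,0,0],0.26]]}}

```text
time_s: 12.25
tool_pos: [0.6293, -0.1537, 0.2951]
tool_rot: [-180.0, -0.0, 37.6]
force: [0.3, -0.8, -0.3]
grip_width: 0.0608
grasp_force: 0.0
```

```bash
python3 go.py 0.59 -0.222 0.2 37.5; python3 - <<'E'
from h import *
o=env.get_obs();im,d=shot("wrist");P=wpts(o,d);z=P[...,2]
cv2.imwrite("pics/w2.png",im)
b,g,r=[im[...,i].astype(int) for i in range(3)]
bl=(b>g+30)&(b>r+30)&(d>0)&(np.hypot(P[...,0]-.585,P[...,1]+.225)<.12)
for n,m in(("top",bl&(z>.085)),("all",bl)):
    Q=P[m];print(n,len(Q),cv2.minAreaRect((Q[:,:2]*1000).astype(np.float32)),np.percentile(Q[:,2],[5,50,95]).round(3))
im,d=shot("side");P=pts("side",d);z=P[...,2]
m=(abs(P[...,1]-.2)<.1)&(abs(P[...,0]-.65)<.06)&(z>.13)&(z<.29)
Q=P[m];f=np.polyfit(Q[:,2]-.096,Q[:,0],1);print("lid",len(Q),f,"angle",np.pi/2-np.arctan(-f[0]))
E
```

```text
t 12.25 pos [ 0.6293 -0.1537  0.2951] rot [-1.7999e+02 -1.0000e-02  3.7560e+01] F [ 0.3 -0.8 -0.3] q [ 37.  20. -34.  77.  11.  87. -49.] w 0.060833835663585835
shift [-72.8  30.2  95.1] turn 0.001
top 1048 ((590.5850219726562, -222.44393920898438), (93.47618103027344, 22.039520263671875), 38.44076919555664) [0.091 0.099 0.1  ]
all 3600 ((577.0718383789062, -234.55433654785156), (129.68211364746094, 83.02664184570312), 38.56821823120117) [0.013 0.015 0.1  ]
lid 733 [-0.24369196  0.69112505] angle 1.3317633965709292
```

View pics/w2.png

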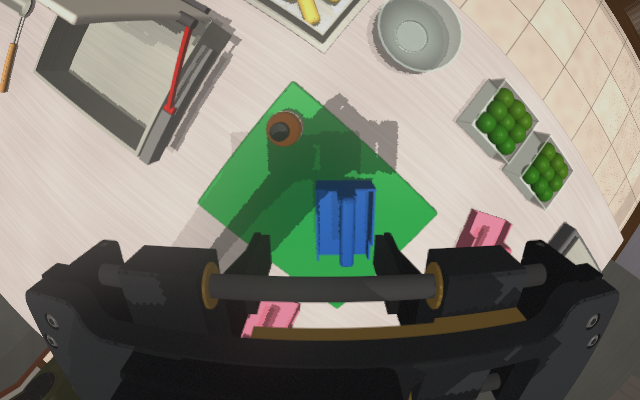

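The blue scoop's bar is at (347,230), the bottle at (283,128), and the lid stands propped at 1.332. The bar measures (0.5905, -0.2224) with yaw 38.4°. I'll go there.

>>> {"name": "arm_command", "arguments": {"series": [[[-14,6,15],0],[[-32,13,35],-0.01],[[-50,21,60],-0.015],[[-66,28,85],-0.015],[[-72,31,95],-0.015]], "grip": 0.08}}

```text
time_s: 12.85
tool_pos: [0.5883, -0.2249, 0.1973]
tool_rot: [-179.8, 0.2, 38.1]
force: [-0.5, -0.1, 0.2]
grip_width: 0.0407
grasp_force: 0.0
```

>>> {"name": "arm_command", "arguments": {"series": [[[0,0,8],0],[[0,0,22],0],[[0,0,38],0],[[0,0,54],0],[[0,0,62],0]]}}

```text
time_s: 13.35
tool_pos: [0.5902, -0.2216, 0.1358]
tool_rot: [-179.9, 0.1, 38.3]
force: [0.6, -0.0, -0.2]
grip_width: 0.0403
grasp_force: 0.0
```

```bash
python3 go.py 0.5905 -0.2224 0.081 38.4
```

```text
t 13.35 pos [ 0.5902 -0.2216  0.1358] rot [-1.7987e+02  7.0000e-02  3.8330e+01] F [ 0.6 -0.  -0.2] q [ 43.  23. -31.  92.  12.  69. -42.] w 0.04034767474647598
shift [-0.2  0.8 54.8] turn -0.001
```

>>> {"name": "arm_command", "arguments": {"series": [[[0,0,15],0],[[0,1,30],0],[[0,1,44],0],[[0,1,53],0],[[0,1,56.5],0]]}}

```text
time_s: 13.85
tool_pos: [0.5907, -0.2232, 0.08]
tool_rot: [-179.9, 0.1, 38.3]
force: [-0.7, -0.7, -0.3]
grip_width: 0.04
grasp_force: 0.0
```

>>> {"name": "arm_command", "arguments": {"series": [[[0,0,0],0],[[0,0,0],0],[[0,0,0],0],[[0,0,0],0],[[0,0,0],0]], "grip": 1, "grip_force": 35}}

```text
time_s: 14.35
tool_pos: [0.5916, -0.2233, 0.0821]
tool_rot: [180.0, -0.0, 38.3]
force: [-1.0, 0.4, 2.7]
grip_width: 0.0179
grasp_force: 34.9
```

>>> {"name": "arm_command", "arguments": {"series": [[[0,0,-5],0],[[0,0,-15],0],[[0,0,-25],0],[[0,0,-35],0],[[0,0,-40],0]]}}

```text
time_s: 14.85
tool_pos: [0.5922, -0.2236, 0.1234]
tool_rot: [179.9, -0.1, 38.3]
force: [0.2, 0.0, -2.3]
grip_width: 0.0175
grasp_force: 35.0
```

```bash
python3 go.py 0.568 0.199 0.3 182.5
```

```text
t 14.85 pos [ 0.5922 -0.2236  0.1234] rot [ 1.7988e+02 -6.0000e-02  3.8260e+01] F [ 0.2  0.  -2.3] q [ 43.  23. -31.  92.  13.  68. -43.] w 0.017457253298047707
shift [ 242.7 -346.9 -176.6] turn -2.517
```

>>> {"name": "arm_command", "arguments": {"series": [[[0,0,-20],0],[[0,0,-50],0],[[0,0,-80],0],[[0,0,-110],0],[[0,0,-130],0]]}}

```text
time_s: 15.35
tool_pos: [0.5921, -0.2234, 0.2545]
tool_rot: [179.8, -0.1, 38.3]
force: [0.1, -0.4, -2.7]
grip_width: 0.0177
grasp_force: 35.0
```

>>> {"name": "arm_command", "arguments": {"series": [[[0,0,-12],-0.1],[[0,0,-25],-0.22],[[0,0,-36],-0.34],[[0,0,-44],-0.46],[[0,0,-46],-0.58]]}}

```text
time_s: 15.85
tool_pos: [0.5918, -0.2234, 0.2991]
tool_rot: [179.9, 0.0, 71.8]
force: [0.1, -0.1, -2.4]
grip_width: 0.0176
grasp_force: 35.0
```

>>> {"name": "arm_command", "arguments": {"series": [[[0,0,0],-0.13],[[0,0,0],-0.26],[[0,0,0],-0.39],[[0,0,0],-0.52],[[0,0,0],-0.65]]}}

```text
time_s: 16.35
tool_pos: [0.5913, -0.2233, 0.2979]
tool_rot: [-180.0, 0.0, 109.0]
force: [-0.4, -0.3, -2.6]
grip_width: 0.0174
grasp_force: 35.0
```

>>> {"name": "arm_command", "arguments": {"series": [[[0,0,0],-0.13],[[0,0,0],-0.26],[[0,0,0],-0.39],[[0,0,0],-0.52],[[0,0,0],-0.65]]}}

```text
time_s: 16.85
tool_pos: [0.5913, -0.2234, 0.2979]
tool_rot: [-180.0, 0.0, 146.3]
force: [0.0, -0.6, -2.8]
grip_width: 0.0179
grasp_force: 35.0
```

>>> {"name": "arm_command", "arguments": {"series": [[[0,0,0],-0.13],[[0,0,0],-0.26],[[0,0,0],-0.39],[[0,0,0],-0.52],[[0,0,0],-0.637]]}}

```text
time_s: 17.35
tool_pos: [0.5913, -0.2235, 0.2978]
tool_rot: [-180.0, 0.0, -177.2]
force: [0.2, 0.2, -1.5]
grip_width: 0.0176
grasp_force: 35.0
```

```bash
python3 go.py 0.568 0.199 0.3 182.5
```

```text
t 17.35 pos [ 0.5913 -0.2235  0.2978] rot [-179.98    0.   -177.24] F [ 0.2  0.2 -1.5] q [ 59.  23. -55.  78.  19.  88.  98.] w 0.017635751660054485
shift [  2.9 423.1  -2.2] turn 0.005
```

>>> {"name": "arm_command", "arguments": {"series": [[[6,25,0],0],[[10,65,0],0],[[14,110,0],0],[[14,155,0],0],[[14,200,0],0]]}}

```text
time_s: 17.85
tool_pos: [0.5683, -0.0227, 0.298]
tool_rot: [-179.9, 0.0, -177.6]
force: [1.4, -0.2, -1.4]
grip_width: 0.018
grasp_force: 35.0
```

>>> {"name": "arm_command", "arguments": {"series": [[[0,45,0],0],[[-3,90,0],0],[[-6,135,0],0.005],[[-9,175,0],0.005],[[-11,203,0],0.005]]}}

```text
time_s: 18.35
tool_pos: [0.5701, 0.1828, 0.2981]
tool_rot: [180.0, 0.0, -177.6]
force: [0.3, 0.9, -1.1]
grip_width: 0.0173
grasp_force: 35.0
```

>>> {"name": "arm_command", "arguments": {"series": [[[0,12,0],0],[[0,19,0],0],[[0,20,0],0],[[0,20,0],0],[[0,20,0],0]]}}

```text
time_s: 18.85
tool_pos: [0.5709, 0.197, 0.2974]
tool_rot: [-179.9, -0.0, -178.0]
force: [-0.1, -0.2, -1.9]
grip_width: 0.0177
grasp_force: 35.0
```

```bash
python3 go.py 0.568 0.199 0.081 182.5; python3 - <<'E'
from h import *
o=env.get_obs();im,d=shot("top");P=pts("top",d);z=P[...,2]
b,g,r=[im[...,i].astype(int) for i in range(3)]
s,ds=shot("side");PS=pts("side",ds)
b,g,r=[s[...,i].astype(int) for i in range(3)]
m=(b>g+30)&(b>r+30)&(ds>0);Q=PS[m&(PS[...,1]>0)];print(len(Q),Q.min(0),Q.max(0),np.percentile(Q,[2,98],axis=0).round(3))
cv2.imwrite("pics/sd2.png",cv2.resize(s[60:330,150:450],None,fx=2,fy=2))
E
```

```text
t 18.85 pos [0.5709 0.197  0.2974] rot [-179.94   -0.   -177.98] F [-0.1 -0.2 -1.9] q [ 26.  22. -63.  82.  19.  87.  57.] w 0.017716733856061297
shift [  2.8   2.1 216.4] turn -0.008
118 [0.52381989 0.19186439 0.22756631] [0.64159984 0.23749385 0.31645073] [[0.524 0.199 0.228]
 [0.638 0.237 0.313]]
```

View pics/sd2.png

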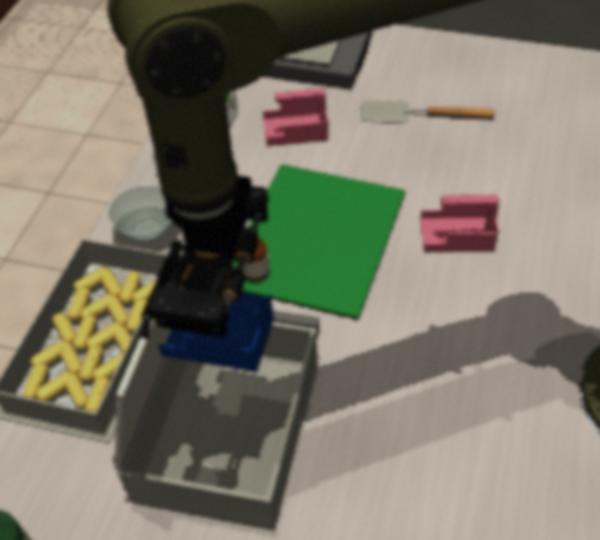

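The side view shows the blue scoop held over the bin at crop (215,330), clear of the lid. The bottle at (258,258) is still standing. Going down.

>>> {"name": "arm_command", "arguments": {"series": [[[1,0,15],0],[[2,1,40],0],[[3,2,65],0],[[3,2,85],0],[[3,2,95],0]]}}

```text
time_s: 19.45
tool_pos: [0.5659, 0.1998, 0.1995]
tool_rot: [-179.9, -0.2, -177.8]
force: [0.2, -0.3, -1.8]
grip_width: 0.0173
grasp_force: 35.0
```

>>> {"name": "arm_command", "arguments": {"series": [[[0,0,15],0],[[0,0,40],0],[[0,0,65],0],[[0,0,85],0],[[0,0,95],0]]}}

```text
time_s: 19.95
tool_pos: [0.5665, 0.2004, 0.1055]
tool_rot: [-180.0, -0.1, -177.8]
force: [-0.3, 0.1, -1.0]
grip_width: 0.0178
grasp_force: 35.0
```

>>> {"name": "arm_command", "arguments": {"series": [[[0,0,5],0],[[0,0,10],0],[[0,0,14],0],[[0,0,18],0],[[0,0,20],0]]}}

```text
time_s: 20.45
tool_pos: [0.5673, 0.201, 0.0875]
tool_rot: [-180.0, 0.0, -177.8]
force: [-0.2, 1.0, -1.7]
grip_width: 0.0176
grasp_force: 35.0
```

```bash
python3 go.py 0.568 0.199 0.076 182.5
```

```text
t 20.45 pos [0.5673 0.201  0.0875] rot [-1.7999e+02  2.0000e-02 -1.7781e+02] F [-0.2  1.  -1.7] q [ 23.  30. -57.  98.  27.  67.  50.] w 0.01762097016288298
shift [-0.6 -2.  11.5] turn -0.005
```

>>> {"name": "arm_command", "arguments": {"series": [[[0,0,2],0],[[0,0,4],0],[[0,0,6],0],[[0,0,7.5],0],[[0,0,9],0]]}}

```text
time_s: 20.95
tool_pos: [0.5672, 0.201, 0.0784]
tool_rot: [-180.0, 0.0, -177.8]
force: [-0.7, -0.2, -1.9]
grip_width: 0.0174
grasp_force: 35.0
```

>>> {"name": "arm_command", "arguments": {"series": [[[0,0,0.5],0],[[0,0,1],0],[[0,0,1.5],0],[[0,0,2],0],[[0,0,2.5],0]]}}

```text
time_s: 21.45
tool_pos: [0.5673, 0.2009, 0.0762]
tool_rot: [-180.0, 0.0, -177.8]
force: [-0.9, -1.2, 1.6]
grip_width: 0.0177
grasp_force: 34.9
```

The force on the tool has changed sign, so the scoop has touched the floor. I'll ease down 0.5 mm more, open and withdraw.

>>> {"name": "arm_command", "arguments": {"series": [[[0,0,0.5],0],[[0,0,0.5],0],[[0,0,0.5],0],[[0,0,0.5],0],[[0,0,0.5],0]]}}

```text
time_s: 21.95
tool_pos: [0.5673, 0.2008, 0.0761]
tool_rot: [-180.0, 0.0, -177.8]
force: [-2.6, -2.3, 5.5]
grip_width: 0.0181
grasp_force: 34.9
```

>>> {"name": "arm_command", "arguments": {"series": [[[0,0,0],0],[[0,0,0],0],[[0,0,0],0],[[0,0,0],0],[[0,0,0],0]], "grip": 0.15}}

```text
time_s: 22.45
tool_pos: [0.5672, 0.2011, 0.0754]
tool_rot: [180.0, -0.0, -177.8]
force: [-0.0, 0.3, 0.2]
grip_width: 0.0362
grasp_force: 0.0
```

>>> {"name": "arm_command", "arguments": {"series": [[[0,0,-5],0],[[0,0,-15],0],[[0,0,-30],0],[[0,0,-50],0],[[0,0,-65],0]]}}

```text
time_s: 22.95
tool_pos: [0.5678, 0.2015, 0.143]
tool_rot: [180.0, 0.1, -177.8]
force: [0.4, 0.5, 0.6]
grip_width: 0.0371
grasp_force: 0.0
```

>>> {"name": "arm_command", "arguments": {"series": [[[0,0,-20],0],[[0,0,-50],0],[[0,0,-80],0],[[0,0,-110],0],[[0,0,-130],0]]}}

```text
time_s: 23.45
tool_pos: [0.5676, 0.2017, 0.2741]
tool_rot: [180.0, 0.2, -177.8]
force: [-0.5, 0.0, -0.0]
grip_width: 0.0373
grasp_force: 0.0
```

>>> {"name": "arm_command", "arguments": {"series": [[[15,-20,-10],0],[[25,-55,-30],0],[[30,-95,-40],0],[[30,-135,-40],0],[[30,-160,-40],0]]}}

```text
time_s: 23.95
tool_pos: [0.5435, 0.0365, 0.312]
tool_rot: [-179.8, 0.1, -178.0]
force: [0.3, -0.4, -0.2]
grip_width: 0.037
grasp_force: 0.0
```

>>> {"name": "arm_command", "arguments": {"series": [[[0,-40,0],0],[[0,-80,0],0],[[0,-120,0],0],[[0,-150,0],0],[[0,-160,0],0]]}}

```text
time_s: 24.45
tool_pos: [0.5491, -0.1244, 0.311]
tool_rot: [-179.9, 0.0, -178.1]
force: [0.3, 0.2, 0.3]
grip_width: 0.0371
grasp_force: 0.0
```

```bash
python3 - <<'E'
from h import *
for n in("top","side"):
    im,d=shot(n);P=pts(n,d);z=P[...,2]
    b,g,r=[im[...,i].astype(int) for i in range(3)]
    bl=(b>g+30)&(b>r+30)&(d>0)&(P[...,1]>.05)
    for k,m in(("bar",bl&(z>.075)),("low",bl&(z<.05))):
        Q=P[m]
        if len(Q)>5: print(n,k,len(Q),cv2.minAreaRect((Q[:,:2]*1000).astype(np.float32)),np.percentile(Q[:,2],[2,50,98]).round(3))
    if n=="side":
        m=(abs(P[...,1]-.2)<.1)&(abs(P[...,0]-.65)<.06)&(z>.13)&(z<.29)
        Q=P[m];f=np.polyfit(Q[:,2],Q[:,0],1);print("lid angle",np.pi/2-np.arctan(-f[0]))
        cv2.imwrite("pics/sd3.png",cv2.resize(im[60:330,150:450],None,fx=2,fy=2))
E
```

```text
top bar 229 ((569.7238159179688, 201.3218231201172), (93.4218521118164, 20.087539672851562), 1.6248102188110352) [0.088 0.094 0.1  ]
top low 477 ((581.2883911132812, 202.1289825439453), (116.61880493164062, 78.14783477783203), 1.7515112161636353) [0.006 0.011 0.049]
side bar 265 ((568.4127197265625, 198.987060546875), (94.39570617675781, 23.0638427734375), 1.8231422901153564) [0.079 0.092 0.096]
side low 530 ((580.5758666992188, 200.2734375), (117.77422332763672, 79.99517822265625), 2.9487967491149902) [0.005 0.009 0.049]
lid angle 1.3300526222323383
```

View pics/sd3.png

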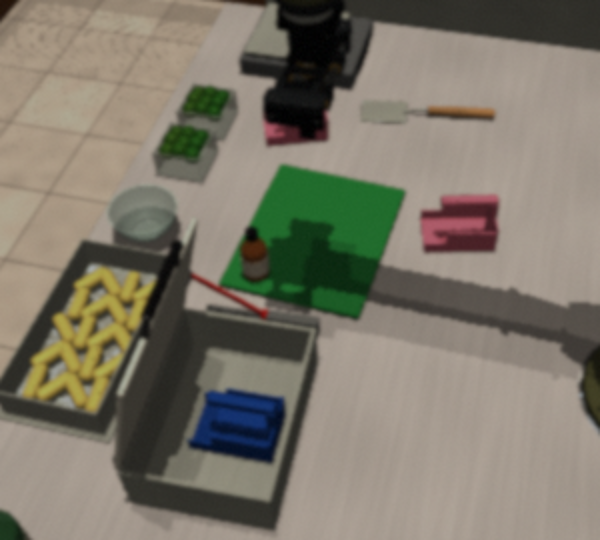

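The view shows the scoop flat in the bin at (238,422), with the lid propped at 1.33 on the stay at (265,315). The bottle stands at (253,255) and the arm touches nothing. I'm handing the job in.

```bash
python3 -c "
from cell import env
print(env.sign_off())"
```

```text
the job is handed in; nothing more can be done
None
```

The lid is propped open on its stay at about 1.33, the blue scoop stands flat on the bin floor, the bottle is still upright, and the job was handed in at about 25 s with no verdict returned.

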